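# Square a toy tank's tail plate to its deck with an engineer's square

## Task

Take the engineer's square out of the tool stand and set its stock flat on the tank hull's deck, then slide it along so that the blade brings the leaning tail plate up square to the deck, and keep it pressed home, firmly but gently, for about a second with no gap at the deck or down the plate. Move the plate only with the square, then put the square back in its slot in the stand without dropping it, leaving the plate square and the rest of the bench as it was.

Things in the scene. Friction and masses are not known exactly. Their poses are not given: they have to be found in the camera images.
- square: all-steel engineer's square, 0.3 kg, upright in its slot in the tool stand. Origin: its inside corner, where the stock's underside meets the blade's inner edge, mid thickness. x from stock to blade, z up. Stock: dark bar, x -65 to +22, 16 thick (y), z 0 to +24. Blade: bright strip, x 0 to +22, 4 thick (y), hanging down from z 0 to -73
- square_grip (a point): where to hold the square: middle of the 16 mm thick, 24 high stock, 22 behind the inside corner (x -22) and 12 above the stock's underside; take it from above, across the thickness (y)
- deck: flat grey deck of a toy tank hull without turret; the hull is fixed in a cradle on the bench. Origin: on the deck's top face, middle of its tail edge, 125 above the bench. x points out over the tail, z up. 100 wide (y); flat and free from x -110 to 0 over the whole width (a turret ring 3 high is centred at x -145). Over 25 N from the square marks it
- tail_plate: dark plate closing the hull's tail: 6 thick (x -3 to +3), 88 wide (y), 87.5 high (z). Origin: on its pivot axis at its foot, 90 below the deck's face and 8 beyond the deck's tail edge; x out of the tail, z up the plate. It leans outward 6 to 17 degrees at the start and is square when its axes are parallel to the deck's
- plate_top (a point): middle of the tail plate's outer face, at its top edge. With the plate square it lies 11 beyond the deck's tail edge and 2.5 below the deck's face. The plate stays at any angle: its pivot screws are stiff, some 3.5 N here turns it either way. Once it bears on the whole blade the push goes solid: press 6 to 12 N; above 16 N it may go past square, over 20 N from the square marks it
- tool_stand: small wooden tool stand fixed to the bench: a top board 190 long (x), 72 wide (y), 18 thick, its top 90 above the bench, on an end panel (x -88) and two front posts (x +88). Origin: centre of its underside, z up. Through slot for the blade in the top board, 27 (x) by 9 (y), centred at x +45. Four screwdriver bits up to 30 tall stand in the top at x -82
- square_home (a point): point on the stand's top (x +34, y 0, z 90 of the stand) where the square's inside corner lies when it is home: blade down in the slot, stock flat on the top along the stand's x, towards the bits
- finished_tank: finished toy tank, 150 long, 105 high, to be left alone; origin under its centre
- spare_turret: loose tank turret with a barrel, 45 high, to be left alone; origin under its centre
- loose_wheel: loose toy wheel lying flat, 66 across, 28 high, to be left alone; origin under its centre
- tape_roll: roll of tape lying flat, 64 across, 18 high, to be left alone; origin under its centre
- screwdriver: screwdriver 170 long lying on the bench, to be left alone
- grease_bottle: clear bottle with a white cap, 130 high, to be left alone; origin under its centre
- tumbler: dark steel cup, 72 across, 110 high, to be left alone; origin under its centre
There are look-alikes about, which are no part of the job. Of the things like the tool_stand, leave any that is yellow; of the rest the larger one is meant.

How it is judged:
On the way, in this order (a step that is already met when the one before it is completed fails the run):
1. the square's stock is set down flat on the deck (contact force between square and deck above 1 N and angle between the z axis of square and the z axis of deck, either way round below 0.035 rad), for 0.1 s.
2. the square is pressed home on both faces: at least 1.5 N on the deck and 5 N on the plate, the stock flat on the deck within 1.3 degrees and the plate square within 1.2 degrees (contact force between square and deck above 1.5 N and contact force between square and tail_plate above 5 N and angle between the z axis of square and the z axis of deck, either way round below 0.022 rad and angle between the z axis of tail_plate and the z axis of deck, either way round below 0.021 rad), for 0.6 s.
At the end, for the whole second after the job is handed in: The tail plate stands square to the deck within 1.5 degrees; the square is back in the stand's slot, released and at rest, its stock on the stand's top (inside corner within 4 mm of its place, upright within 3.4 degrees) (angle between the z axis of tail_plate and the z axis of deck, either way round below 0.026 rad and x of square in the frame of tool_stand between 0.03 and 0.038 m and y of square in the frame of tool_stand between -0.005 and 0.005 m and z of square in the frame of tool_stand between 0.086 and 0.093 m and angle between the z axis of square and the z axis of tool_stand, either way round below 0.06 rad and linear speed of square below 0.02 m/s); the robot touches nothing.
It fails at once if the square presses the deck with more than 25 N (contact force between square and deck above 25 N).
It fails at once if the square presses the tail plate with more than 20 N (contact force between square and tail_plate above 20 N).
It fails at once if the plate is pushed with the fingers or the arm (contact force between any of the fingers, the arm and tail_plate above 1 N).
It fails at once if the square is dropped or tipped over (angle between square's own z axis and vertical above 0.6 rad).
It fails at once if a bystander is shifted by more than 30 mm (distance of any of finished_tank, spare_turret, loose_wheel, tape_roll, screwdriver, grease_bottle, tumbler from where it was at the start of the episode above 0.03 m).
It also fails if it takes over 72 s, if anything falls off the work surface, if the arm or the gripper's body presses on something with over 40 N, if the wrist force passes 120 N, or if a joint passes its speed limit or range.

## Robot

A 7-joint arm with a two-finger parallel gripper is mounted at the origin on the work surface. World frame = base frame: x ahead of the robot, y to its left, z up, the work surface at z = 0. Lengths are in m, angles in rad, forces in N, time in s.
With the tool pointing down it reaches from about 0.4 to 0.85 m from the base axis. Payload 4.5 kg.
Tool frame: the origin (TCP) lies between the finger pads; the fingertips stand r.finger_overhang ahead of it and the grasp point (between the pads) lies 8 mm behind it (r.finger_overhang is the distance from the TCP to the fingertips, in m); z points along the fingers, x is the direction in which the jaws open and shut, and the axes are right-handed (so a half turn about z gives the same grasp; the last joint's range is limited). The gripper opens to 88 mm and grips with 3 to 60 N. Pads are 18 mm wide; open, the fingers measure 123 mm over their backs; the gripper's body (75 mm by 187 mm) begins 45 mm behind the grasp point.
Start: joints at [1.344, 0.689, -0.195, 1.565, 0.157, 0.902, -0.215], TCP at [0.161, -0.604, 0.25] pointing down, gripper open.
Joint ranges: [-3.01, 3.01], [-0.46, 2.08], [-1.47, 1.51], [0.13, 2.56], [-1, 4.14], [0.04, 2.09], [-2.66, 2.66]. Speed limits (rad/s): [2.57, 2.57, 3.14, 3.14, 3.14, 3.14, 3.14].

## Interface

Orientations are given as a unit quaternion [x, y, z, w].
In Python, from plant import r gives the robot as it stands.
- The arm moves only by the tool move_arm, never from a script. Its argument "targets" is a list that holds one entry, the list of rows, each a list of 7 numbers: the turn, a rotation vector about the world's x, y, z in rad, then the shift along the world's x, y, z in m, then the opening, from 0 (shut) to 1 (fully open). A call has 1 to 5 rows; each row shifts and turns the pose as measured when the row begins; what a row does not reach is not made up. A row lasts 1/10 s, in which the tool goes at most 50 mm and 8.59 degrees, less where a joint would pass 70% of its speed; a pose out of reach is approached as far as the arm can. A call with a gripper value outside its range is refused whole. The fingers move at their own pace and stop on an object; "force" is the grip in N (left out, the last holds). Time passes only in rows, so rows that do not move let the fingers close. It gives the time, the measured TCP pose, the force and the opening at its end, in the units of the state.
- r.get_state(): the state, without advancing time (a new reading comes with each control period).
- r.snapshot(name): name is "scene" or "top" or "wrist"; returns a dict with "frame" (480x640x3 uint8, red, green, blue), "K" (3x3 intrinsics, pixels), "T" (4x4, takes a point from camera to world coordinates). Camera axes: x right, y up, looking along -z (the intrinsics and any distortion apply to the point x, -y, -z); pixel columns grow to the right and rows downward; lengths in m; the calibration is good to about 2 mm. The wrist camera is an equidistant fisheye: a pixel r from the principal point sees the ray r / f radians off the axis. A picture is of the moment at which its call begins. There is no depth.
- r.finish_job(): hands the job in, once; it reports no verdict.
Trained networks look in a picture, given as the dict that the camera call returned (one of the last four; its "shot" number tells which), for a name from the list of things; names that differ only in an ending like _2 or _b are one class to them, and where a whole thing is asked for, a point or a joint stands for the part that bears it (a point fixed in the world has none). Each returns a list of dicts, best first, with "score" (0 to 1); they miss things now and then, are a little off and sometimes report something else, mostly with a low value. They report only what shows in the picture. A call takes as long as a camera call. They do not tell look-alikes from the thing itself.
- r.find_in(picture, query): "centre" ([row, column] in pixels, amid what is visible of it).
The state is a dict: "clock": time; "q": joint angles; "qd": joint speeds; "joint_torque": joint torques, N m; "tool_pos": TCP position; "eef_rot": TCP orientation; "contact_force": force on the tool from outside, world axes, zero at the start; "moment": the same for the moment, N m; "opening": opening from 0.0 (shut) to 1.0 (fully open).
Only numpy, scipy, OpenCV 4.12 (cv2) and the standard library are available. Lean on these libraries where they do the work, as an engineer would, in place of code of your own. Each camera call takes 0.05 s, during which the arm holds its last target. There are 200 camera calls.

## Working session

There is one attempt and no reset: what is moved stays moved. The work goes in short steps, Python scripts to look and compute and a tool call to move; the robot and the scene stay as the last step left them, time stands still between calls to the robot, and variables do not carry over. Pictures are saved under pics/ and viewed, about 8 in all and at most 12, crops included, and the job is handed in when it is done.

Besides the shell and the picture viewer there is one more tool, called after ">>>" in YAML: its name, and indented under it one key for each argument. move_arm: Moves the arm, as the interface text tells. Its arguments: {"type":"object","properties":{"targets":{"type":"array","items":{"type":"array","items":{"type":"array","items":{"type":"number"}}}},"force":{"type":"number"}},"required":["targets"]}

```bash
ls; mkdir -p pics; cat > h.py <<'E'
import numpy as np, cv2
from plant import r
def snap(n,f=None):
    s=r.snapshot(n)
    if f: cv2.imwrite(f'pics/{f}.png',s['frame'][:,:,::-1])
    return s
def ray(s,rc):
    K,T=s['K'],s['T']; x=(rc[1]-K[0,2])/K[0,0]; y=(rc[0]-K[1,2])/K[1,1]
    d=T[:3,:3]@np.array([x,-y,-1]); return T[:3,3],d
def at(s,rc,z):
    o,d=ray(s,rc); return o+d*(z-o[2])/d[2]
def proj(s,p):
    c=np.linalg.inv(s['T'])@np.append(p,1); K=s['K']
    return [K[1,2]+K[1,1]*c[1]/c[2], K[0,2]-K[0,0]*c[0]/c[2]]
E
python3 - <<'E'
from h import *
np.set_printoptions(precision=4,suppress=True)
print(r.get_state(), r.finger_overhang)
for n in ('scene','top'):
    s=snap(n,n+'0'); print(n,s['K'].tolist(),s['T'])
    for q in ('square','square_grip','deck','tail_plate','plate_top','tool_stand','square_home'):
        print(q,[(np.round(d['score'],2),np.round(d['centre'])) for d in r.find_in(s,q)])
E
```

```text
pics
{'clock': 0.0, 'q': array([ 1.3438,  0.69  , -0.1945,  1.5663,  0.1574,  0.9025, -0.2151]), 'qd': array([ 0.0011, -0.0014,  0.0006, -0.0006,  0.0016, -0.0001, -0.0014]), 'joint_torque': array([ -0.0002, -52.7559,  -1.2669, -15.3428,  -0.0526,   0.0065,
         0.0002]), 'tool_pos': array([ 0.1609, -0.6033,  0.2489]), 'eef_rot': array([ 0.7931, -0.6091, -0.0008, -0.0005]), 'contact_force': array([ 0.5253, -0.0826, -0.5381]), 'moment': array([ 0.0896, -0.066 ,  0.0312]), 'opening': 0.9972009706079437} 0.011
scene [[494.6898166635958, 0.0, 309.7503988518114], [0.0, 494.6898166635958, 248.71488038301945], [0.0, 0.0, 1.0]] [[ 0.6807 -0.4185  0.6012  1.2144]
 [ 0.7324  0.4029 -0.5489 -0.5876]
 [-0.0125  0.814   0.5808  0.7496]
 [ 0.      0.      0.      1.    ]]
square [(np.float64(0.7), array([230., 358.]))]
square_grip [(np.float64(0.74), array([233., 360.])), (np.float64(0.62), array([252., 353.]))]
deck [(np.float64(0.9), array([264., 201.]))]
tail_plate [(np.float64(0.91), array([298., 247.]))]
plate_top []
tool_stand [(np.float64(0.85), array([217., 377.])), (np.float64(0.6), a
[... 365 characters left out ...]
0.9819 -0.1875  0.3544]
 [-0.9997  0.0263 -0.0005  0.0235]
 [ 0.0044  0.1875  0.9823  1.18  ]
 [ 0.      0.      0.      1.    ]]
square [(np.float64(0.73), array([230., 267.])), (np.float64(0.34), array([179., 358.]))]
square_grip [(np.float64(0.52), array([228., 265.])), (np.float64(0.33), array([244., 268.]))]
deck []
tail_plate []
plate_top [(np.float64(0.83), array([243., 391.]))]
tool_stand [(np.float64(0.82), array([329., 249.])), (np.float64(0.75), array([256., 204.])), (np.float64(0.69), array([245., 268.]))]
square_home [(np.float64(0.94), array([256., 210.])), (np.float64(0.83), array([245., 271.])), (np.float64(0.79), array([330., 250.])), (np.float64(0.52), array([242., 144.]))]
```

View pics/scene0.png

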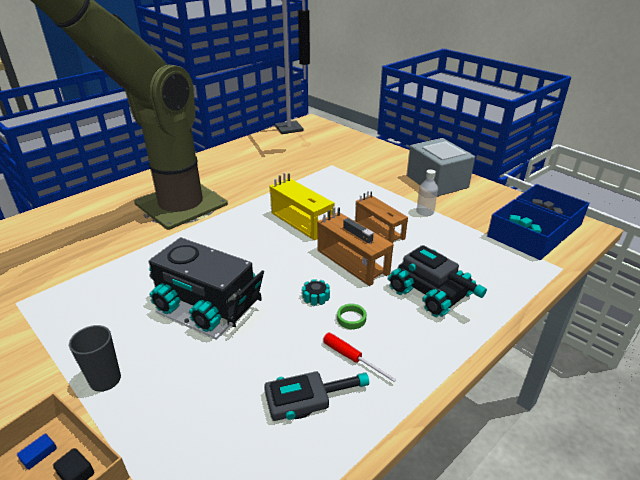

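View pics/top0.png

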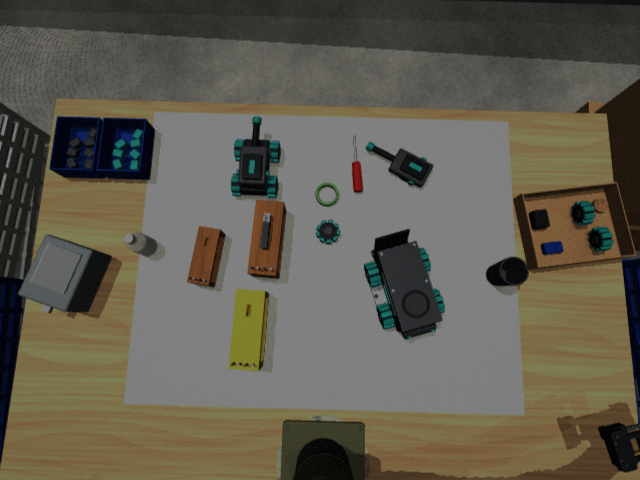

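The scene picture shows the brown stand with the square at about (355,240), a smaller brown look-alike at (380,217), a yellow one at (300,205), and the hull at (205,280) with its tail plate at (247,297). In the top picture the large stand is at (267,238) with the stock at (266,230). The hull is at (407,285), with its tail pointing up and slightly left and the plate at (393,240). I'll take a closer look at those two.

```bash
python3 - <<'E'
import cv2,numpy as np
a=cv2.imread('pics/top0.png')
c=cv2.resize(a[190:290,235:300],None,fx=5,fy=5,interpolation=cv2.INTER_CUBIC)
d=cv2.resize(a[220:340,355:450],None,fx=4.9,fy=4.9,interpolation=cv2.INTER_CUBIC)
o=np.zeros((590,800,3),np.uint8); o[:500,:325]=c; o[:588,330:330+d.shape[1]]=d
o=cv2.convertScaleAbs(o,alpha=1.6,beta=15)
cv2.imwrite('pics/crop1.png',o)
E
```

```text
(no output)
```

View pics/crop1.png

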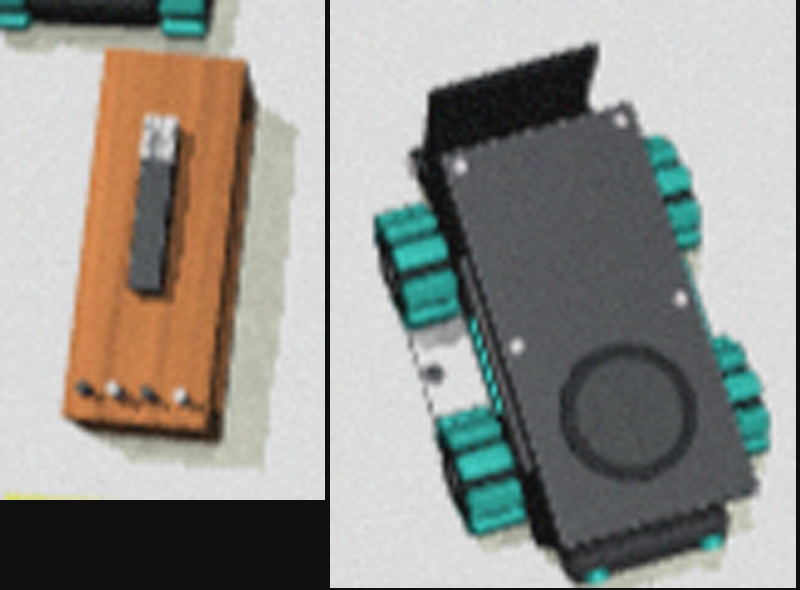

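```bash
python3 - <<'E'
from h import *
np.set_printoptions(precision=4,suppress=True)
s=snap('top')
def c1(u,v): return (190+(v+.5)/5-.5, 235+(u+.5)/5-.5)
def c2(u,v): return (220+(v+.5)/4.9-.5, 355+(u-330+.5)/4.9-.5)
S=[at(s,c1(*p),.09) for p in [(107,50),(247,62),(217,440),(65,415)]]
D=[at(s,c2(*p),.125) for p in [(443,155),(632,103),(757,492),(568,545)]]
Q=[at(s,c1(*p),.114) for p in [(144,115),(180,117),(160,295),(130,290)]]
for n,P in zip('SDQ',(S,D,Q)):
    P=np.array(P); print(n,P,'sides',[np.linalg.norm(P[i]-P[i-3]) for i in range(4)])
    ax=(P[0]+P[1]-P[2]-P[3]); print('ctr',P.mean(0),'yaw',np.degrees(np.arctan2(ax[1],ax[0])))
    ay=P[0]-P[1]+P[3]-P[2]; print('yaw from y',np.degrees(np.arctan2(-ay[0],ay[1])), 'front mid',(P[0]+P[1])/2)
E
```

```text
S [[0.6507 0.1889 0.09  ]
 [0.6463 0.1169 0.09  ]
 [0.4523 0.1238 0.09  ]
 [0.4627 0.1998 0.09  ]] sides [np.float64(0.07218403993337343), np.float64(0.19410840077372427), np.float64(0.07675313895216336), np.float64(0.18828710732681148)]
ctr [0.553  0.1574 0.09  ] yaw -2.6770244059078747
yaw from y -5.719666780162023 front mid [0.6485 0.1529 0.09  ]
D [[ 0.5195 -0.1187  0.125 ]
 [ 0.5483 -0.213   0.125 ]
 [ 0.3592 -0.2703  0.125 ]
 [ 0.3319 -0.1789  0.125 ]] sides [np.float64(0.09851499835209174), np.float64(0.19751296542123842), np.float64(0.09541381680192099), np.float64(0.1970305857679742)]
ctr [ 0.4397 -0.1952  0.125 ] yaw 17.33073772014159
yaw from y 16.805156136299782 front mid [ 0.5339 -0.1659  0.125 ]
Q [[0.6111 0.165  0.114 ]
 [0.6106 0.1471 0.114 ]
 [0.5205 0.1527 0.114 ]
 [0.5226 0.1675 0.114 ]] sides [np.float64(0.01800548288278517), np.float64(0.09024724432176184), np.float64(0.014997971151885725), np.float64(0.08855462612801665)]
ctr [0.5662 0.1581 0.114 ] yaw -2.5939907872967742
yaw from y -4.582512367958907 front mid [0.6109 0.156  0.114 ]
```

Checks: the stand's sides come out at about 190 by 73 and the deck is about 98 wide, which match the sizes given. The grip is near (0.566, 0.158) with the square's yaw about −2.7°. The deck's tail edge is near (0.534, −0.166) with yaw about 17°. I'll start moving now.

>>> move_arm:
  targets:
    - [[0,0,-0.06,0.03,0.035,0,1],[0,0,-0.06,0.03,0.035,0,1],[0,0,-0.06,0.03,0.035,0,1],[0,0,-0.06,0.03,0.035,0,1],[0,0,-0.067,0.03,0.035,0,1]]

```text
clock: 1.35
tool_pos: [0.3076, -0.43, 0.2496]
eef_rot: [-0.68, 0.733, -0.001, -0.003]
contact_force: [0.7, -0.1, 1.4]
opening: 1.001
```

>>> move_arm:
  targets:
    - [[0,0,0,0.02,0.042,0,1],[0,0,0,0.02,0.042,0,1],[0,0,0,0.02,0.042,0,1],[0,0,0,0.02,0.042,0,1],[0,0,0,0.02,0.042,0,1]]

```text
clock: 1.85
tool_pos: [0.4139, -0.2123, 0.2508]
eef_rot: [-0.68, 0.734, -0.004, -0.002]
contact_force: [0.9, -0.4, 0.4]
opening: 1.0
```

>>> move_arm:
  targets:
    - [[0,0,0,0.02,0.042,0,1],[0,0,0,0.02,0.042,0,1],[0,0,0,0.02,0.042,0,1],[0,0,0,0.02,0.042,0,1],[0,0,0,0.02,0.042,0,1]]

```text
clock: 2.35
tool_pos: [0.5179, 0.0073, 0.2522]
eef_rot: [-0.68, 0.733, -0.006, -0.001]
contact_force: [0.9, -0.8, 0.5]
opening: 0.997
```

>>> move_arm:
  targets:
    - [[0,0,0.01,0.012,0.038,-0.01,1],[0,0,0.01,0.012,0.038,-0.01,1],[0,0,0.01,0.012,0.038,-0.01,1],[0,0,0,0.012,0.036,-0.01,1],[0,0,0,0,0,0,1]]

```text
clock: 2.85
tool_pos: [0.57, 0.1745, 0.2116]
eef_rot: [-0.695, 0.719, -0.006, 0.004]
contact_force: [-1.3, 0.1, -0.1]
opening: 0.999
```

```bash
cat >> h.py <<'E'
def wray(s,rc):
    K,T=s['K'],s['T']; u=np.array([rc[1]-K[0,2],rc[0]-K[1,2]])/K[0,0]; t=np.linalg.norm(u)+1e-9
    d=np.array([u[0]/t*np.sin(t),-u[1]/t*np.sin(t),-np.cos(t)]); return T[:3,3],T[:3,:3]@d
def wat(s,rc,z):
    o,d=wray(s,rc); return o+d*(z-o[2])/d[2]
def wproj(s,p):
    c=(np.linalg.inv(s['T'])@np.append(p,1))[:3]; t=np.arctan2(np.hypot(c[0],c[1]),-c[2]); n=np.hypot(c[0],c[1])
    return np.array([s['K'][1,2]-c[1]/n*t*s['K'][0,0], s['K'][0,2]+c[0]/n*t*s['K'][0,0]])
def rect(s,ctr,yaw,half,z,ppm,fn):
    "orthorectified patch of plane z of the wrist picture: up=x', left=y' ; ppm px per mm"
    c,sn=np.cos(yaw),np.sin(yaw); h,w=half; H,W=int(2*h*ppm),int(2*w*ppm)
    v,u=np.mgrid[0:H,0:W]; X=(h-v/ppm)/1e3; Y=(w-u/ppm)/1e3
    P=np.stack([ctr[0]+c*X-sn*Y,ctr[1]+sn*X+c*Y,np.full(X.shape,z)],-1)
    Ti=np.linalg.inv(s['T']); C=P@Ti[:3,:3].T+Ti[:3,3]
    n=np.hypot(C[...,0],C[...,1]); t=np.arctan2(n,-C[...,2]); f=s['K'][0,0]
    mx=(s['K'][0,2]+C[...,0]/n*t*f).astype(np.float32); my=(s['K'][1,2]-C[...,1]/n*t*f).astype(np.float32)
    o=cv2.remap(s['frame'],mx,my,cv2.INTER_CUBIC)
    if fn: cv2.imwrite(f'pics/{fn}.png',o[:,:,::-1])
    return o
E
python3 - <<'E'
from h import *
np.set_printoptions(precision=4,suppress=True)
s=snap('wrist','w1'); print(s['K'],s['T']); st=r.get_state(); print(st['tool_pos'],st['eef_rot'])
for q in ('square','square_grip','square_home'):
    print(q,[(round(d['score'],2),np.round(d['centre'])) for d in r.find_in(s,q)])
# patch at stock top height, 3 px/mm, grid
a=np.zeros((600,800,3),np.uint8)
o=rect(s,(.566,.158),np.radians(-2.7),(100,65),.114,3,None)
p=rect(s,(.566,.158),np.radians(-2.7),(100,65),.09,3,None)
a[:,:390]=o; a[:,400:790]=p
cv2.imwrite('pics/w1r.png',a[:,:,::-1])
E
```

```text
[[371.6483   0.     318.7971]
 [  0.     371.6483 241.5516]
 [  0.       0.       1.    ]] [[-0.0324  0.9619  0.2716  0.6422]
 [-0.9995 -0.0316 -0.0076  0.1715]
 [ 0.0013 -0.2717  0.9624  0.3481]
 [ 0.      0.      0.      1.    ]]
[0.5698 0.171  0.2121] [-0.6944  0.7195 -0.0066  0.0033]
square [(0.68, array([244., 342.])), (0.39, array([ 46., 555.]))]
square_grip [(0.97, array([242., 342.]))]
square_home [(0.92, array([232., 327.])), (0.81, array([262., 162.])), (0.76, array([406., 304.]))]
```

View pics/w1r.png

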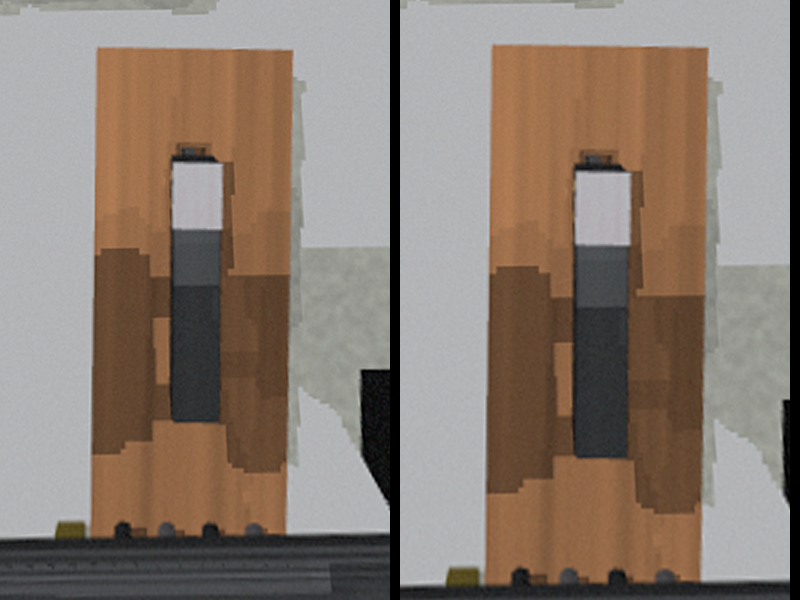

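The rectified wrist picture shows the stock top 86.7 long and 16–17 wide, which agrees with the sizes given. The grip is at (0.568, 0.1576), the square's yaw is about −3.2°, and the inside corner is at its home place. Next I'll descend.

>>> move_arm:
  targets:
    - [[0.005,0.014,-0.02,-0.002,-0.0134,-0.01,1],[0,0,0,0,0,-0.02,1],[0,0,0,0,0,-0.025,1],[0,0,0,0,0,-0.02,1],[0,0,0,0,0,0,1]]

```text
clock: 3.55
tool_pos: [0.5682, 0.1364, 0.137]
eef_rot: [-0.677, 0.736, -0.003, -0.003]
contact_force: [0.1, 0.3, -0.0]
opening: 1.002
```

```bash
cat >> h.py <<'E'
from scipy.spatial.transform import Rotation as R
def st():
    s=r.get_state(); M=R.from_quat(s['eef_rot']).as_matrix()
    print(round(s['clock'],2),'tcp',s['tool_pos'].round(4),'yaw',round(np.degrees(np.arctan2(M[1,0],M[0,0])),2),'z',M[:,2].round(4),'F',s['contact_force'].round(2),'M',s['moment'].round(2),'op',round(s['opening'],3))
    return s
E
python3 -c "from h import *; st()"
```

```text
3.55 tcp [0.5682 0.1364 0.137 ] yaw -94.8 z [ 5.0e-04 -8.7e-03 -1.0e+00] F [ 0.14  0.35 -0.01] M [0.01 0.06 0.01] op 1.002
```

>>> move_arm:
  targets:
    - [[0.008,0,0.028,0,0.021,0,1],[0,0,0,0,0,0,1],[0,0,0,0,0,0,1]]

```text
clock: 3.85
tool_pos: [0.5693, 0.1555, 0.1387]
eef_rot: [-0.686, 0.728, -0.001, 0.001]
contact_force: [0.8, 0.3, 0.8]
opening: 0.996
```

```bash
python3 -c "from h import *; st()"
```

```text
3.85 tcp [0.5693 0.1555 0.1387] yaw -93.37 z [ 2.1e-03 -6.0e-04 -1.0e+00] F [0.8  0.35 0.81] M [-0.03 -0.03  0.01] op 0.996
```

>>> move_arm:
  targets:
    - [[0,0,0,-0.001,0.002,-0.018,1],[0,0,0,0,0,-0.012,1],[0,0,0,0,0,-0.003,1],[0,0,0,0,0,0,1]]

```text
clock: 4.25
tool_pos: [0.5704, 0.1587, 0.1079]
eef_rot: [-0.686, 0.727, -0.002, 0.004]
contact_force: [0.1, -0.9, 0.3]
opening: 0.996
```

```bash
python3 -c "from h import *; st();st()"
```

```text
4.25 tcp [0.5704 0.1587 0.1079] yaw -93.32 z [ 0.0082  0.0015 -1.    ] F [ 0.13 -0.89  0.26] M [ 0.06  0.05 -0.03] op 0.996
4.25 tcp [0.5704 0.1587 0.1079] yaw -93.32 z [ 0.0082  0.0015 -1.    ] F [ 0.13 -0.89  0.26] M [ 0.06  0.05 -0.03] op 0.996
```

>>> move_arm:
  targets:
    - [[-0.001,0.008,0,-0.002,-0.001,-0.0035,1],[0,0,0,0,0,0,1]]

```text
clock: 4.45
tool_pos: [0.5688, 0.1575, 0.105]
eef_rot: [-0.686, 0.727, -0.0, 0.0]
contact_force: [0.1, 0.2, -0.1]
opening: 0.999
```

```bash
python3 -c "from h import *; st()"
```

```text
4.45 tcp [0.5688 0.1575 0.105 ] yaw -93.34 z [ 8.e-04  5.e-04 -1.e+00] F [ 0.12  0.19 -0.14] M [ 0.05 -0.01 -0.02] op 0.999
```

>>> move_arm:
  targets:
    - [[0,0,0,0,0,-0.001,0],[0,0,0,0,0,0,0],[0,0,0,0,0,0,0],[0,0,0,0,0,0,0],[0,0,0,0,0,0,0]]
  force: 40

```text
clock: 4.95
tool_pos: [0.5695, 0.1574, 0.1048]
eef_rot: [-0.686, 0.728, -0.0, 0.001]
contact_force: [-0.6, -0.5, 0.5]
opening: 0.57
```

>>> move_arm:
  targets:
    - [[0,0,0,0,0,0,0],[0,0,0,0,0,0,0],[0,0,0,0,0,0,0]]

```text
clock: 5.25
tool_pos: [0.5695, 0.1575, 0.1049]
eef_rot: [-0.686, 0.727, -0.0, 0.001]
contact_force: [-0.2, 1.3, -0.2]
opening: 0.299
```

```bash
python3 -c "from h import *; st()"
```

```text
5.25 tcp [0.5695 0.1575 0.1049] yaw -93.35 z [ 0.0025  0.001  -1.    ] F [-0.22  1.3  -0.24] M [0.   0.04 0.01] op 0.299
```

>>> move_arm:
  targets:
    - [[0,0,0,0,0,0,0],[0,0,0,0,0,0,0],[0,0,0,0,0,0,0],[0,0,0,0,0,0,0]]

```text
clock: 5.65
tool_pos: [0.5696, 0.1577, 0.1049]
eef_rot: [-0.686, 0.727, -0.0, 0.001]
contact_force: [0.1, -0.3, 0.2]
opening: 0.182
```

```bash
python3 -c "from h import *; st()"
```

```text
5.65 tcp [0.5696 0.1577 0.1049] yaw -93.35 z [ 0.0027  0.0013 -1.    ] F [ 0.09 -0.27  0.16] M [ 0.09  0.02 -0.03] op 0.182
```

Gripped: the opening of 0.182 is the 16 mm stock. The home TCP is (0.5696, 0.1577, 0.1049) at yaw −93.35°. I'll lift it straight up.

>>> move_arm:
  targets:
    - [[0,0,0,0,0,0.01,0],[0,0,0,0,0,0.02,0],[0,0,0,0,0,0.02,0],[0,0,0,0,0,0.02,0],[0,0,0,0,0,0.01,0]]

```text
clock: 6.15
tool_pos: [0.5679, 0.1562, 0.1863]
eef_rot: [-0.686, 0.728, 0.0, -0.001]
contact_force: [-0.0, 0.1, -3.4]
opening: 0.181
```

```bash
python3 -c "from h import *; st()"
```

```text
6.15 tcp [0.5679 0.1562 0.1863] yaw -93.37 z [-0.002  -0.0015 -1.    ] F [-0.04  0.13 -3.39] M [0.04 0.   0.01] op 0.181
```

>>> move_arm:
  targets:
    - [[0,0,0,0.001,0.001,0.025,0],[0,0,0.02,0,0,0.025,0],[0,0,0.04,0,-0.025,0.005,0],[0,0,0.05,0,-0.035,0,0],[0,0,0.05,0,-0.035,0,0]]

```text
clock: 6.65
tool_pos: [0.5663, 0.0675, 0.2448]
eef_rot: [0.748, -0.663, -0.002, 0.0]
contact_force: [-0.4, -0.0, -3.5]
opening: 0.177
```

>>> move_arm:
  targets:
    - [[0,0,0.05,0,-0.04,0,0],[0,0,0.05,0,-0.04,0,0],[0,0,0.05,0,-0.04,0,0],[0,0,0.04,0,-0.04,0,0],[0,0,0,0,-0.02,0,0]]

```text
clock: 7.15
tool_pos: [0.5614, -0.1221, 0.244]
eef_rot: [0.81, -0.586, -0.004, 0.004]
contact_force: [-0.4, 0.3, -3.1]
opening: 0.175
```

```bash
python3 -c "from h import *; st()"
```

```text
7.15 tcp [ 0.5614 -0.1221  0.244 ] yaw -71.77 z [-0.0108 -0.0013 -0.9999] F [-0.39  0.33 -3.07] M [-0.03  0.01 -0.01] op 0.175
```

>>> move_arm:
  targets:
    - [[-0.001,-0.011,-0.02,0.001,-0.025,-0.003,0],[0,0,0,0,-0.008,0,0],[0,0,0,0,0,0,0]]

```text
clock: 7.45
tool_pos: [0.5595, -0.1611, 0.2401]
eef_rot: [0.802, -0.597, -0.001, 0.003]
contact_force: [-0.2, 0.9, -2.7]
opening: 0.176
```

```bash
python3 - <<'E'
from h import *
s=snap('wrist','w2'); st()
c=(.534,-.166); y=np.radians(17)
o=rect(s,c,y,(75,65),.125,4,None)
cv2.imwrite('pics/w2r.png',o[:,:,::-1])
E
```

```text
7.5 tcp [ 0.5594 -0.1605  0.2401] yaw -73.32 z [-0.0047 -0.0038 -1.    ] F [-0.36  0.03 -4.48] M [-0.06  0.03 -0.05] op 0.18
```

View pics/w2r.png

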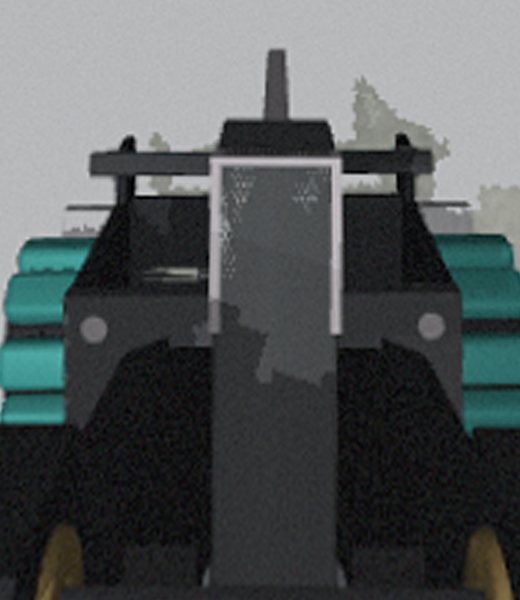

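The rectified view shows the deck's tail edge at row 293, columns 65–462 (99 wide), so the edge middle is at (0.5358, −0.1664). The plate's top edge lies at rows 152–175, about 35 beyond the tail edge, so it leans roughly 16°. The square's inside corner should be at about +48 before I lower it.

>>> move_arm:
  targets:
    - [[0.006,-0.007,0.009,0.003,0.0025,0,0],[0,0,0,0,0,-0.01,0],[0,0,0,0,0,-0.01,0],[0,0,0,0,0,0,0]]

```text
clock: 7.9
tool_pos: [0.5633, -0.151, 0.2184]
eef_rot: [0.808, -0.589, -0.001, -0.003]
contact_force: [-0.8, 0.8, -3.1]
opening: 0.179
```

```bash
cat >> h.py <<'E'
def dk(yaw=17.2,o=(.5358,-.1664)):
    s=st(); c,n=np.cos(np.radians(yaw)),np.sin(np.radians(yaw)); p=s['tool_pos'][:2]-o; f=s['contact_force']; M=R.from_quat(s['eef_rot']).as_matrix()[:,2]
    print('deck: corner x %.1f y %.1f  under z %.1f mm | zx %.4f zy %.4f (want .0027 .0013)| Fx %.1f Fy %.1f Fz %.1f'%((c*p[0]+n*p[1])*1e3+20.5,(-n*p[0]+c*p[1])*1e3,(s['tool_pos'][2]-.1399)*1e3,c*M[0]+n*M[1],-n*M[0]+c*M[1],c*f[0]+n*f[1],-n*f[0]+c*f[1],f[2]))
E
python3 -c "from h import *; dk()"
```

```text
7.9 tcp [ 0.5633 -0.151   0.2184] yaw -72.24 z [ 0.0025  0.0069 -1.    ] F [-0.76  0.81 -3.05] M [ 0.01  0.03 -0.01] op 0.179
deck: corner x 51.3 y 6.6  under z 78.5 mm | zx 0.0044 zy 0.0058 (want .0027 .0013)| Fx -0.5 Fy 1.0 Fz -3.1
```

>>> move_arm:
  targets:
    - [[-0.005,0,-0.009,-0.001,-0.007,0,0],[0,0,0,0,0,-0.015,0],[0,0,0,0,0,-0.015,0],[0,0,0,0,0,-0.01,0],[0,0,0,0,0,0,0]]

```text
clock: 8.4
tool_pos: [0.5628, -0.1588, 0.1772]
eef_rot: [0.805, -0.593, 0.001, -0.001]
contact_force: [-0.3, -0.5, -2.6]
opening: 0.181
```

```bash
python3 -c "from h import *; dk()"
```

```text
8.4 tcp [ 0.5628 -0.1588  0.1772] yaw -72.77 z [ 3.3e-03  1.0e-04 -1.0e+00] F [-0.33 -0.53 -2.57] M [-0.    0.07  0.04] op 0.181
deck: corner x 48.5 y -0.7  under z 37.3 mm | zx 0.0032 zy -0.0009 (want .0027 .0013)| Fx -0.5 Fy -0.4 Fz -2.6
```

Well placed, so I'll go down to about 5 mm above the deck.

>>> move_arm:
  targets:
    - [[0.002,0,0,0,0.001,-0.012,0],[0,0,0,0,0,-0.012,0],[0,0,0,0,0,-0.006,0],[0,0,0,0,0,0,0]]

```text
clock: 8.8
tool_pos: [0.5636, -0.1582, 0.1457]
eef_rot: [0.805, -0.593, 0.002, -0.002]
contact_force: [-1.2, -0.1, -2.9]
opening: 0.177
```

```bash
python3 -c "from h import *; dk()"
```

```text
8.8 tcp [ 0.5636 -0.1582  0.1457] yaw -72.8 z [ 0.0052  0.0016 -1.    ] F [-1.18 -0.11 -2.91] M [ 0.04  0.08 -0.01] op 0.177
deck: corner x 49.5 y -0.3  under z 5.8 mm | zx 0.0055 zy -0.0000 (want .0027 .0013)| Fx -1.2 Fy 0.2 Fz -2.9
```

>>> move_arm:
  targets:
    - [[0.001,0.003,0,-0.001,0,-0.0025,0],[0,0,0,0,0,-0.0015,0],[0,0,0,0,0,0,0]]

```text
clock: 9.1
tool_pos: [0.5629, -0.1583, 0.1417]
eef_rot: [0.805, -0.593, 0.0, -0.002]
contact_force: [0.6, 0.2, -2.8]
opening: 0.176
```

```bash
python3 -c "from h import *; dk()"
```

```text
9.1 tcp [ 0.5629 -0.1583  0.1417] yaw -72.8 z [ 0.0028  0.0025 -1.    ] F [ 0.65  0.16 -2.81] M [ 0.03 -0.04 -0.01] op 0.176
deck: corner x 48.8 y -0.2  under z 1.8 mm | zx 0.0034 zy 0.0016 (want .0027 .0013)| Fx 0.7 Fy -0.0 Fz -2.8
```

>>> move_arm:
  targets:
    - [[0,0,0,0,0,-0.0015,0],[0,0,0,0,0,-0.001,0],[0,0,0,0,0,0,0]]

```text
clock: 9.4
tool_pos: [0.5633, -0.1583, 0.14]
eef_rot: [0.805, -0.593, 0.001, -0.002]
contact_force: [-0.8, 0.5, -1.8]
opening: 0.175
```

```bash
python3 -c "from h import *; dk()"
```

```text
9.4 tcp [ 0.5633 -0.1583  0.14  ] yaw -72.8 z [ 0.004   0.0022 -1.    ] F [-0.77  0.53 -1.82] M [0.06 0.08 0.01] op 0.175
deck: corner x 49.2 y -0.4  under z 0.1 mm | zx 0.0044 zy 0.0009 (want .0027 .0013)| Fx -0.6 Fy 0.7 Fz -1.8
```

>>> move_arm:
  targets:
    - [[0,0.001,0,0,0,-0.001,0],[0,0,0,0,0,-0.001,0],[0,0,0,0,0,-0.001,0]]

```text
clock: 9.7
tool_pos: [0.5635, -0.1583, 0.1395]
eef_rot: [0.805, -0.594, 0.001, -0.002]
contact_force: [-2.1, 0.6, 7.7]
opening: 0.177
```

```bash
python3 -c "from h import *; dk()"
```

```text
9.7 tcp [ 0.5635 -0.1583  0.1395] yaw -72.82 z [ 0.0038  0.0015 -1.    ] F [-2.15  0.59  7.74] M [ 0.05  0.85 -0.03] op 0.177
deck: corner x 49.4 y -0.5  under z -0.4 mm | zx 0.0041 zy 0.0003 (want .0027 .0013)| Fx -1.9 Fy 1.2 Fz 7.7
```

The stock is set down with about 10 N on the deck, roughly 10 N per mm of command. I'll ease to about 5 N and slide in along deck −x.

>>> move_arm:
  targets:
    - [[0,0.001,0,-0.0024,-0.0007,-0.0003,0],[0,0,0,-0.0024,-0.0007,-0.0003,0],[0,0,0,-0.0024,-0.0007,-0.0003,0],[0,0,0,-0.0012,-0.0003,-0.0003,0]]

```text
clock: 10.1
tool_pos: [0.5591, -0.1599, 0.1401]
eef_rot: [0.805, -0.593, 0.005, -0.005]
contact_force: [2.7, 0.7, 1.4]
opening: 0.175
```

```bash
python3 -c "from h import *; dk()"
```

```text
10.1 tcp [ 0.5591 -0.1599  0.1401] yaw -72.75 z [ 0.0127  0.0018 -0.9999] F [2.66 0.68 1.4 ] M [ 0.22 -0.31 -0.03] op 0.175
deck: corner x 44.7 y -0.7  under z 0.2 mm | zx 0.0127 zy -0.0020 (want .0027 .0013)| Fx 2.7 Fy -0.1 Fz 1.4
```

>>> move_arm:
  targets:
    - [[-0.002,0.009,0,-0.0029,-0.0007,-0.0003,0],[0,0.002,0,-0.0029,-0.0008,-0.0003,0],[0,0.002,0,-0.0029,-0.0008,-0.0003,0],[0,0,0,-0.0015,-0.0004,-0.0003,0]]

```text
clock: 10.5
tool_pos: [0.5516, -0.1624, 0.1399]
eef_rot: [0.805, -0.593, 0.002, -0.002]
contact_force: [3.9, 1.2, 1.6]
opening: 0.176
```

```bash
python3 -c "from h import *; dk()"
```

```text
10.5 tcp [ 0.5516 -0.1624  0.1399] yaw -72.7 z [ 5.8e-03 -3.0e-04 -1.0e+00] F [3.95 1.16 1.58] M [ 0.28 -0.62 -0.02] op 0.176
deck: corner x 36.8 y -0.8  under z -0.0 mm | zx 0.0055 zy -0.0020 (want .0027 .0013)| Fx 4.1 Fy -0.1 Fz 1.6
```

>>> move_arm:
  targets:
    - [[-0.001,0.003,-0.001,-0.0029,-0.0008,-0.0004,0],[0,0.002,0,-0.0029,-0.0008,-0.0004,0],[0,0.002,0,-0.0029,-0.0008,-0.0004,0],[0,0.001,0,-0.002,-0.0006,-0.0004,0]]

```text
clock: 10.9
tool_pos: [0.5475, -0.1637, 0.1402]
eef_rot: [0.806, -0.592, 0.005, -0.004]
contact_force: [6.1, 2.5, 0.2]
opening: 0.174
```

```bash
python3 -c "from h import *; dk()"
```

```text
10.9 tcp [ 0.5475 -0.1637  0.1402] yaw -72.63 z [ 1.320e-02 -1.000e-04 -9.999e-01] F [6.1  2.48 0.16] M [ 0.38 -1.1  -0.03] op 0.174
deck: corner x 32.5 y -0.9  under z 0.3 mm | zx 0.0125 zy -0.0040 (want .0027 .0013)| Fx 6.6 Fy 0.6 Fz 0.2
```

>>> move_arm:
  targets:
    - [[-0.005,0.011,-0.001,-0.0031,-0.0009,-0.0007,0],[-0.002,0.006,0,-0.0031,-0.0009,-0.0006,0],[-0.001,0.005,0,-0.0031,-0.0009,-0.0006,0],[-0.001,0.005,0,-0.0025,-0.0007,-0.0006,0]]

```text
clock: 11.3
tool_pos: [0.5437, -0.165, 0.14]
eef_rot: [0.806, -0.591, 0.004, 0.002]
contact_force: [6.1, 1.4, 1.7]
opening: 0.178
```

```bash
python3 -c "from h import *; dk()"
```

```text
11.3 tcp [ 0.5437 -0.165   0.14  ] yaw -72.53 z [ 0.0038 -0.0079 -1.    ] F [6.11 1.36 1.73] M [ 0.52 -1.27  0.06] op 0.178
deck: corner x 28.4 y -1.0  under z 0.1 mm | zx 0.0013 zy -0.0086 (want .0027 .0013)| Fx 6.2 Fy -0.5 Fz 1.7
```

>>> move_arm:
  targets:
    - [[0.008,0.008,-0.004,-0.0036,-0.001,-0.0006,0],[0.001,0.005,0,-0.0036,-0.001,-0.0006,0],[0.001,0.005,0,-0.0036,-0.001,-0.0006,0],[0,0.005,0,-0.0036,-0.001,-0.0006,0],[0,0.004,0,-0.0025,-0.0007,-0.0006,0]]

```text
clock: 11.8
tool_pos: [0.537, -0.1674, 0.1399]
eef_rot: [0.806, -0.592, -0.001, -0.001]
contact_force: [6.0, 2.4, 2.3]
opening: 0.176
```

```bash
python3 -c "from h import *; dk()"
```

```text
11.8 tcp [ 0.537  -0.1674  0.1399] yaw -72.54 z [-6.0e-04  3.7e-03 -1.0e+00] F [5.97 2.42 2.33] M [ 0.46 -1.24 -0.03] op 0.176
deck: corner x 21.3 y -1.3  under z 0.0 mm | zx 0.0005 zy 0.0037 (want .0027 .0013)| Fx 6.4 Fy 0.5 Fz 2.3
```

>>> move_arm:
  targets:
    - [[-0.003,0.003,-0.003,-0.0034,-0.0009,-0.0006,0],[-0.001,0.004,0,-0.0034,-0.0009,-0.0006,0],[0,0.004,0,-0.0034,-0.0009,-0.0006,0],[0,0.004,0,-0.002,-0.0006,-0.0006,0]]

```text
clock: 12.2
tool_pos: [0.5325, -0.1688, 0.1399]
eef_rot: [0.806, -0.592, 0.001, -0.001]
contact_force: [4.6, 1.7, 2.9]
opening: 0.176
```

```bash
python3 -c "from h import *; dk()"
```

```text
12.2 tcp [ 0.5325 -0.1688  0.1399] yaw -72.55 z [ 1.9e-03  7.0e-04 -1.0e+00] F [4.62 1.68 2.89] M [ 0.44 -1.06 -0.02] op 0.176
deck: corner x 16.6 y -1.3  under z -0.0 mm | zx 0.0020 zy 0.0001 (want .0027 .0013)| Fx 4.9 Fy 0.2 Fz 2.9
```

>>> move_arm:
  targets:
    - [[0.001,0.004,-0.001,-0.0026,-0.0007,-0.0006,0],[0,0.004,0,-0.0026,-0.0007,-0.0006,0],[0,0.003,0,-0.0018,-0.0005,-0.0006,0]]

```text
clock: 12.5
tool_pos: [0.5313, -0.1692, 0.1399]
eef_rot: [0.807, -0.591, 0.001, -0.002]
contact_force: [4.2, 2.2, 3.5]
opening: 0.179
```

```bash
python3 -c "from h import *; dk()"
```

```text
12.5 tcp [ 0.5313 -0.1692  0.1399] yaw -72.48 z [ 0.0039  0.0026 -1.    ] F [4.24 2.19 3.47] M [ 0.45 -1.   -0.05] op 0.179
deck: corner x 15.4 y -1.4  under z 0.0 mm | zx 0.0045 zy 0.0013 (want .0027 .0013)| Fx 4.7 Fy 0.8 Fz 3.5
```

>>> move_arm:
  targets:
    - [[0,0.005,-0.003,-0.003,-0.0009,-0.0006,0],[0,0.004,0,-0.003,-0.0009,-0.0006,0],[0,0.004,0,-0.0025,-0.0007,-0.0006,0]]

```text
clock: 12.8
tool_pos: [0.5288, -0.17, 0.14]
eef_rot: [0.806, -0.591, 0.001, -0.003]
contact_force: [5.3, 1.4, 3.7]
opening: 0.179
```

```bash
python3 -c "from h import *; dk()"
```

```text
12.8 tcp [ 0.5288 -0.17    0.14  ] yaw -72.51 z [ 0.0041  0.0036 -1.    ] F [5.32 1.39 3.71] M [ 0.45 -1.21 -0.03] op 0.179
deck: corner x 12.8 y -1.4  under z 0.1 mm | zx 0.0050 zy 0.0022 (want .0027 .0013)| Fx 5.5 Fy -0.2 Fz 3.7
```

>>> move_arm:
  targets:
    - [[-0.002,0.006,-0.003,-0.0024,-0.0007,-0.0005,0],[0,0.004,0,-0.0024,-0.0007,-0.0005,0],[0,0.004,0,-0.0024,-0.0007,-0.0005,0]]

```text
clock: 13.1
tool_pos: [0.5274, -0.1705, 0.14]
eef_rot: [0.806, -0.592, 0.0, -0.002]
contact_force: [6.2, 2.4, 0.9]
opening: 0.178
```

```bash
python3 -c "from h import *; dk()"
```

```text
13.1 tcp [ 0.5274 -0.1705  0.14  ] yaw -72.55 z [ 0.0028  0.0027 -1.    ] F [6.22 2.44 0.92] M [ 0.54 -1.46 -0.04] op 0.178
deck: corner x 11.3 y -1.4  under z 0.1 mm | zx 0.0035 zy 0.0017 (want .0027 .0013)| Fx 6.7 Fy 0.5 Fz 0.9
```

>>> move_arm:
  targets:
    - [[-0.001,0.005,-0.002,-0.0024,-0.0007,-0.0006,0],[-0.001,0.004,0,-0.0024,-0.0007,-0.0006,0],[-0.001,0.004,0,-0.0024,-0.0007,-0.0006,0]]

```text
clock: 13.4
tool_pos: [0.5275, -0.1704, 0.14]
eef_rot: [0.806, -0.591, 0.002, -0.002]
contact_force: [5.8, 2.7, 1.5]
opening: 0.177
```

```bash
python3 -c "from h import *; dk()"
```

```text
13.4 tcp [ 0.5275 -0.1704  0.14  ] yaw -72.51 z [ 0.0053  0.0012 -1.    ] F [5.77 2.71 1.46] M [ 0.51 -1.22 -0.01] op 0.177
deck: corner x 11.3 y -1.4  under z 0.1 mm | zx 0.0054 zy -0.0004 (want .0027 .0013)| Fx 6.3 Fy 0.9 Fz 1.5
```

Motion stalled at +11.3 (nominal 11), so the plate bears on the whole blade. I'll press to about 9–10 N and hold.

>>> move_arm:
  targets:
    - [[0.001,0.006,-0.003,-0.003,-0.0009,-0.0006,0],[0,0.005,0,-0.0035,-0.001,-0.0006,0],[0,0.005,0,-0.0035,-0.001,-0.0006,0]]

```text
clock: 13.7
tool_pos: [0.5272, -0.1705, 0.14]
eef_rot: [0.807, -0.591, 0.003, -0.005]
contact_force: [8.4, 3.1, -0.1]
opening: 0.176
```

```bash
python3 -c "from h import *; dk()"
```

```text
13.7 tcp [ 0.5272 -0.1705  0.14  ] yaw -72.45 z [ 0.0097  0.0042 -0.9999] F [ 8.43  3.08 -0.05] M [ 0.52 -1.57  0.01] op 0.176
deck: corner x 11.1 y -1.4  under z 0.1 mm | zx 0.0105 zy 0.0011 (want .0027 .0013)| Fx 9.0 Fy 0.4 Fz -0.1
```

>>> move_arm:
  targets:
    - [[-0.002,0.012,-0.003,-0.0033,-0.001,-0.0008,0],[-0.001,0.008,0,-0.0033,-0.001,-0.0008,0],[-0.001,0.007,0,-0.0033,-0.001,-0.0008,0],[-0.001,0.007,0,-0.0033,-0.001,-0.0008,0],[-0.001,0.007,0,-0.0033,-0.001,-0.0008,0]]

```text
clock: 14.2
tool_pos: [0.5271, -0.1705, 0.14]
eef_rot: [0.808, -0.59, 0.001, -0.002]
contact_force: [7.0, 2.6, 2.7]
opening: 0.178
```

```bash
python3 -c "from h import *; dk()"
```

```text
14.2 tcp [ 0.5271 -0.1705  0.14  ] yaw -72.28 z [ 0.0032  0.0018 -1.    ] F [7.02 2.61 2.67] M [ 0.63 -1.64 -0.12] op 0.178
deck: corner x 11.0 y -1.4  under z 0.1 mm | zx 0.0036 zy 0.0008 (want .0027 .0013)| Fx 7.5 Fy 0.4 Fz 2.7
```

>>> move_arm:
  targets:
    - [[-0.001,0.006,-0.004,-0.0036,-0.0011,-0.0007,0],[-0.001,0.007,-0.002,-0.0036,-0.0011,-0.0007,0],[-0.001,0.007,-0.001,-0.0036,-0.0011,-0.0007,0],[-0.001,0.007,-0.001,-0.0036,-0.0011,-0.0007,0],[-0.001,0.007,-0.001,-0.0036,-0.0011,-0.0007,0]]

```text
clock: 14.7
tool_pos: [0.5271, -0.1705, 0.1401]
eef_rot: [0.807, -0.591, 0.002, -0.002]
contact_force: [8.2, 2.5, 0.7]
opening: 0.177
```

>>> move_arm:
  targets:
    - [[-0.001,0.007,-0.002,-0.0036,-0.0011,-0.0007,0],[-0.001,0.007,-0.001,-0.0036,-0.0011,-0.0007,0],[-0.001,0.007,-0.001,-0.0036,-0.0011,-0.0007,0],[-0.001,0.007,-0.001,-0.0036,-0.0011,-0.0007,0],[-0.001,0.007,-0.001,-0.0036,-0.0011,-0.0007,0]]

```text
clock: 15.2
tool_pos: [0.5271, -0.1705, 0.1401]
eef_rot: [0.807, -0.59, 0.004, -0.003]
contact_force: [8.4, 3.4, 0.8]
opening: 0.177
```

```bash
python3 - <<'E'
from h import *
dk()
s=snap('scene','s2'); f=s['frame'][230:350,140:280]
t=snap('top'); g=t['frame'][215:345,350:455]
a=np.zeros((600,800,3),np.uint8)
f=cv2.resize(f,(420,360),interpolation=cv2.INTER_CUBIC); g=cv2.resize(g,(370,458),interpolation=cv2.INTER_CUBIC)
a[:360,:420]=f; a[:458,425:795]=g
cv2.imwrite('pics/chk.png',cv2.convertScaleAbs(a,alpha=1.7,beta=20)[:,:,::-1])
E
```

```text
15.2 tcp [ 0.5271 -0.1705  0.1401] yaw -72.36 z [ 8.9e-03  1.0e-04 -1.0e+00] F [8.36 3.42 0.81] M [ 0.65 -1.67 -0.01] op 0.177
deck: corner x 10.9 y -1.3  under z 0.2 mm | zx 0.0085 zy -0.0025 (want .0027 .0013)| Fx 9.0 Fy 0.8 Fz 0.8
```

View pics/chk.png

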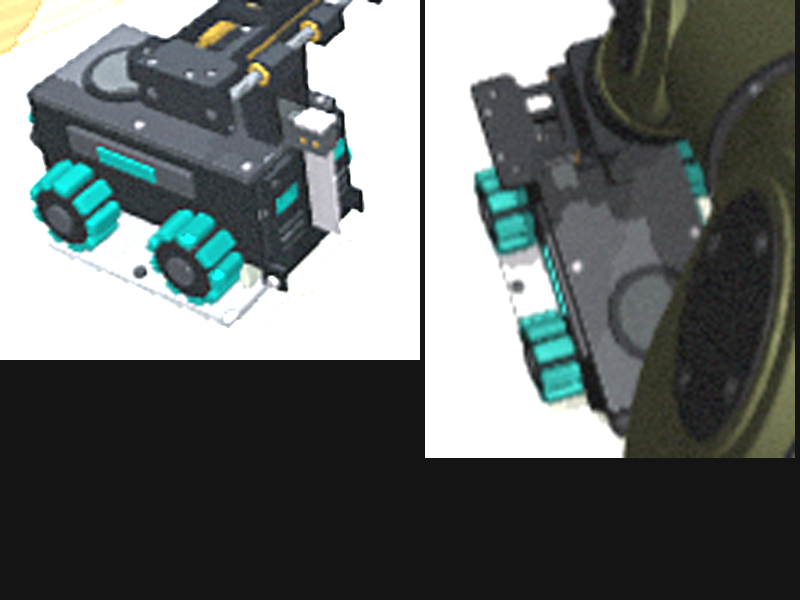

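The scene crop at (320,180) shows the blade flat against an upright plate. I'll hold once more with more weight on the deck so the stock is certainly flat.

>>> move_arm:
  targets:
    - [[0.002,0.011,-0.003,-0.0036,-0.0011,-0.0011,0],[0,0.009,-0.001,-0.0036,-0.0011,-0.0011,0],[0,0.008,-0.001,-0.0036,-0.0011,-0.0011,0],[0,0.008,-0.001,-0.0036,-0.0011,-0.0011,0],[0,0.008,-0.001,-0.0036,-0.0011,-0.0011,0]]

```text
clock: 15.8
tool_pos: [0.5271, -0.1706, 0.1401]
eef_rot: [0.807, -0.591, -0.0, -0.003]
contact_force: [7.2, 3.5, 3.6]
opening: 0.173
```

>>> move_arm:
  targets:
    - [[0,0.008,-0.001,-0.0036,-0.0011,-0.0011,0],[0,0.008,-0.001,-0.0036,-0.0011,-0.0011,0],[0,0.008,-0.001,-0.0036,-0.0011,-0.0011,0],[0,0.008,-0.001,-0.0036,-0.0011,-0.0011,0],[0,0.008,-0.001,-0.0036,-0.0011,-0.0011,0]]

```text
clock: 16.3
tool_pos: [0.5272, -0.1707, 0.1401]
eef_rot: [0.807, -0.59, -0.002, -0.004]
contact_force: [7.1, 4.1, 3.2]
opening: 0.178
```

```bash
python3 -c "from h import *; dk()"
```

```text
16.3 tcp [ 0.5272 -0.1707  0.1401] yaw -72.38 z [ 0.0015  0.0094 -1.    ] F [7.06 4.08 3.25] M [ 0.6  -1.55 -0.14] op 0.178
deck: corner x 11.0 y -1.6  under z 0.2 mm | zx 0.0042 zy 0.0086 (want .0027 .0013)| Fx 8.0 Fy 1.8 Fz 3.2
```

Held: 8 N in x, about 6 N on the deck, tilt within 0.5°. Now I'll back off along deck +x, then lift.

>>> move_arm:
  targets:
    - [[-0.003,0,0,0.0015,0.0004,0,0],[-0.003,0,0,0.004,0.0012,0.0005,0],[0,0,0,0.005,0.0015,0.001,0],[0,0,0,0.005,0.0015,0.001,0],[0,0,0,0.002,0.0006,0.001,0]]

```text
clock: 16.8
tool_pos: [0.5374, -0.1668, 0.1409]
eef_rot: [0.806, -0.592, -0.007, 0.004]
contact_force: [-0.3, -0.6, -3.3]
opening: 0.175
```

```bash
python3 -c "from h import *; dk()"
```

```text
16.8 tcp [ 0.5374 -0.1668  0.1409] yaw -72.54 z [-0.0162  0.0024 -0.9999] F [-0.28 -0.58 -3.26] M [ 0.02 -0.03 -0.01] op 0.175
deck: corner x 21.9 y -0.9  under z 1.0 mm | zx -0.0148 zy 0.0071 (want .0027 .0013)| Fx -0.4 Fy -0.5 Fz -3.3
```

>>> move_arm:
  targets:
    - [[0,-0.018,0,0.006,0.002,0.006,0],[0,0,0,0,0,0.02,0],[0,0,0,0,0,0.03,0],[0,0,0,0,0,0.03,0],[0,0,0,0,0,0.018,0]]

```text
clock: 17.3
tool_pos: [0.5418, -0.1627, 0.2454]
eef_rot: [0.807, -0.591, -0.003, -0.001]
contact_force: [0.6, -0.7, -3.4]
opening: 0.176
```

>>> move_arm:
  targets:
    - [[0,0,0,0,0,0,0],[0,0,0,0,0,0,0]]

```text
clock: 17.5
tool_pos: [0.5433, -0.1627, 0.2479]
eef_rot: [0.807, -0.591, -0.0, -0.003]
contact_force: [0.4, -0.3, -2.9]
opening: 0.18
```

```bash
python3 - <<'E'
from h import *
dk()
s=snap('wrist','w3')
a=np.zeros((600,800,3),np.uint8)
a[:,:400]=rect(s,(.5358,-.1664),np.radians(17.2),(75,50),.125,4,None)
a[:,400:]=rect(s,(.5358,-.1664),np.radians(17.2),(75,50),.1225,4,None)
cv2.imwrite('pics/w3r.png',a[:,:,::-1])
E
```

```text
17.5 tcp [ 0.5433 -0.1627  0.2479] yaw -72.43 z [ 0.0027  0.0043 -1.    ] F [ 0.4  -0.29 -2.93] M [-0.01  0.    0.05] op 0.18
deck: corner x 28.8 y 1.3  under z 108.0 mm | zx 0.0039 zy 0.0033 (want .0027 .0013)| Fx 0.3 Fy -0.4 Fz -2.9
```

View pics/w3r.png

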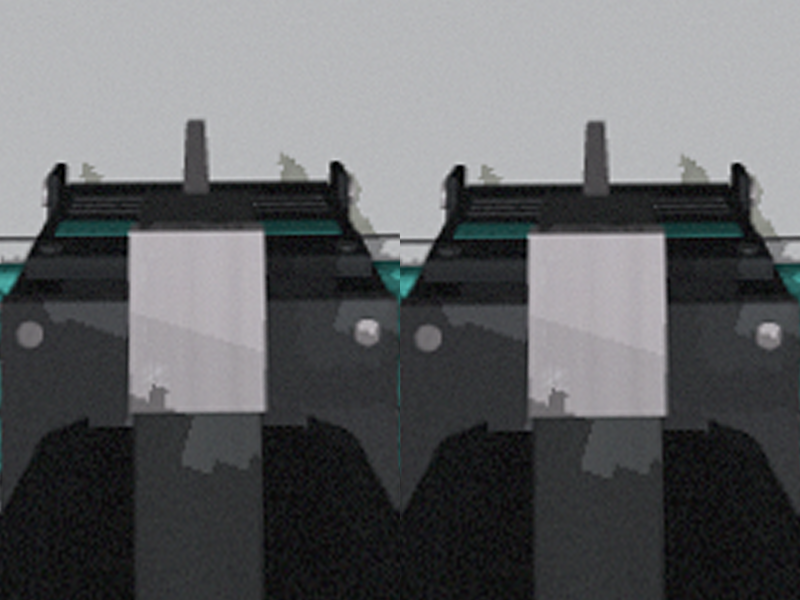

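```bash
python3 - <<'E'
import cv2
a=cv2.imread('pics/w3r.png',0).astype(float)
for c in ((85,120),(275,310)):
  for off in (0,400):
    p=a[225:312,off+c[0]:off+c[1]].mean(1); print(c,off,' '.join('%d:%.0f'%(225+i,x) for i,x in enumerate(p) if i%2==0))
E
```

```text
(85, 120) 0 225:54 227:54 229:54 231:58 233:71 235:62 237:22 239:14 241:20 243:19 245:20 247:20 249:17 251:17 253:21 255:27 257:36 259:44 261:48 263:48 265:46 267:44 269:43 271:41 273:41 275:42 277:40 279:33 281:30 283:31 285:31 287:32 289:32 291:31 293:32 295:33 297:31 299:36 301:50 303:67 305:76 307:74 309:73 311:73
(85, 120) 400 225:49 227:54 229:55 231:54 233:56 235:67 237:70 239:32 241:12 243:20 245:19 247:20 249:21 251:18 253:16 255:19 257:25 259:34 261:42 263:47 265:48 267:47 269:45 271:43 273:42 275:41 277:41 279:42 281:36 283:30 285:31 287:31 289:32 291:32 293:31 295:31 297:33 299:32 301:33 303:41 305:58 307:73 309:76 311:74
(275, 310) 0 225:47 227:46 229:50 231:64 233:70 235:31 237:9 239:18 241:18 243:16 245:15 247:16 249:18 251:19 253:20 255:26 257:32 259:35 261:36 263:34 265:34 267:33 269:31 271:31 273:29 275:27 277:28 279:30 281:32 283:31 285:31 287:32 289:32 291:31 293:31 295:27 297:28 299:34 301:44 303:52 305:53 307:52 309:51 311:51
(275, 310) 400 225:44 227:47 229:45 231:49 233:59 235:73 237:43 239:9 241:17 243:18 245:17 247:16 249:16 251:17 253:19 255:20 257:23 259:30 261:35 263:36 265:35 267:34 269:33 271:32 273:31 275:30 277:28 279:27 281:29 283:31 285:32 287:31 289:32 291:32 293:31 295:31 297:29 299:26 301:29 303:38 305:47 307:53 309:54 311:51
```

Deck edge at row 301.5 and the plate's outer top edge at row 258.5 (its own plane) give 10.75 beyond the edge, against 11 when square. That is 0.2° off. Now I'll carry the square back.

>>> move_arm:
  targets:
    - [[0,0,-0.03,0.003,0.025,0,0],[0,0,-0.037,0.003,0.033,0,0],[0,0,-0.037,0.003,0.033,0,0],[0,0,-0.037,0.003,0.033,0,0],[0,0,-0.037,0.003,0.033,0,0]]

```text
clock: 18.05
tool_pos: [0.5538, -0.0088, 0.2406]
eef_rot: [0.744, -0.668, -0.004, 0.003]
contact_force: [1.2, 0.9, -4.1]
opening: 0.178
```

>>> move_arm:
  targets:
    - [[0,0,-0.037,0.003,0.033,0,0],[0,0,-0.037,0.003,0.033,0,0],[0,0,-0.037,0.003,0.033,0,0],[0,0,-0.03,0.001,0.02,0,0],[0,0,-0.01,0,0.005,0,0]]

```text
clock: 18.55
tool_pos: [0.5595, 0.1263, 0.2327]
eef_rot: [-0.692, 0.721, 0.009, -0.007]
contact_force: [-0.4, 0.5, -3.4]
opening: 0.179
```

```bash
cat >> h.py <<'E'
def hm():
    s=st(); M=R.from_quat(s['eef_rot']).as_matrix(); e=np.array([.5696,.1577,.1049])-s['tool_pos']
    print('to home mm',(e*1e3).round(1),'dyaw rad %.4f'%(np.radians(-93.35)-np.arctan2(M[1,0],M[0,0])),'wx %.4f wy %.4f'%(.0013-M[1,2],M[0,2]-.0027))
E
python3 -c "from h import *; hm()"
```

```text
18.55 tcp [0.5595 0.1263 0.2327] yaw -92.36 z [-0.0217  0.003  -0.9998] F [-0.44  0.45 -3.4 ] M [0.02 0.06 0.04] op 0.179
to home mm [  10.1   31.4 -127.8] dyaw rad -0.0172 wx -0.0017 wy -0.0244
```

>>> move_arm:
  targets:
    - [[-0.001,-0.024,-0.01,0.009,0.025,0,0],[0,0,0,0,0,0,0],[0,0,0,0,0,0,0]]

```text
clock: 18.85
tool_pos: [0.5669, 0.1497, 0.2292]
eef_rot: [-0.689, 0.725, 0.0, -0.002]
contact_force: [-0.9, -0.9, -2.6]
opening: 0.175
```

```bash
python3 -c "from h import *; hm()"
```

```text
18.85 tcp [0.5669 0.1497 0.2292] yaw -92.91 z [-0.0032 -0.0022 -1.    ] F [-0.9  -0.9  -2.56] M [-0.1   0.07 -0.02] op 0.175
to home mm [   2.7    8.  -124.3] dyaw rad -0.0077 wx 0.0035 wy -0.0059
```

>>> move_arm:
  targets:
    - [[0.003,-0.006,-0.007,0.0027,0.007,-0.01,0],[0,0,0,0,0,-0.015,0],[0,0,0,0,0,-0.01,0],[0,0,0,0,0,0,0]]

```text
clock: 19.25
tool_pos: [0.5693, 0.1528, 0.1904]
eef_rot: [-0.684, 0.729, -0.001, -0.0]
contact_force: [-0.3, -0.8, -3.8]
opening: 0.181
```

```bash
python3 -c "from h import *; hm()"
```

```text
19.25 tcp [0.5693 0.1528 0.1904] yaw -93.66 z [ 0.001  -0.0013 -1.    ] F [-0.3  -0.85 -3.84] M [ 0.02  0.02 -0.01] op 0.181
to home mm [  0.3   4.9 -85.5] dyaw rad 0.0053 wx 0.0026 wy -0.0017
```

>>> move_arm:
  targets:
    - [[0.003,-0.002,0.004,0,0.005,0,0],[0,0,0,0,0,0,0]]

```text
clock: 19.45
tool_pos: [0.5695, 0.1574, 0.1901]
eef_rot: [-0.685, 0.728, -0.0, 0.002]
contact_force: [-0.0, 0.4, -3.4]
opening: 0.178
```

```bash
python3 - <<'E'
from h import *
hm()
s=snap('wrist','w4'); y=np.radians(-3.3)
c=np.array([.5696,.1577])+.0205*np.array([np.cos(y),np.sin(y)]) # home corner
a=np.zeros((600,800,3),np.uint8)
a[:,:400]=rect(s,c,y,(37.5,25),.09,8,None)
t=snap('scene'); a[:400,410:800]=cv2.resize(t['frame'][190:290,305:402],(390,400),interpolation=cv2.INTER_CUBIC)
cv2.imwrite('pics/w4r.png',a[:,:,::-1])
E
```

```text
19.45 tcp [0.5695 0.1574 0.1901] yaw -93.5 z [ 0.0027  0.0016 -1.    ] F [-0.03  0.44 -3.36] M [ 0.06 -0.01 -0.01] op 0.178
to home mm [  0.1   0.3 -85.2] dyaw rad 0.0026 wx -0.0003 wy 0.0000
```

View pics/w4r.png

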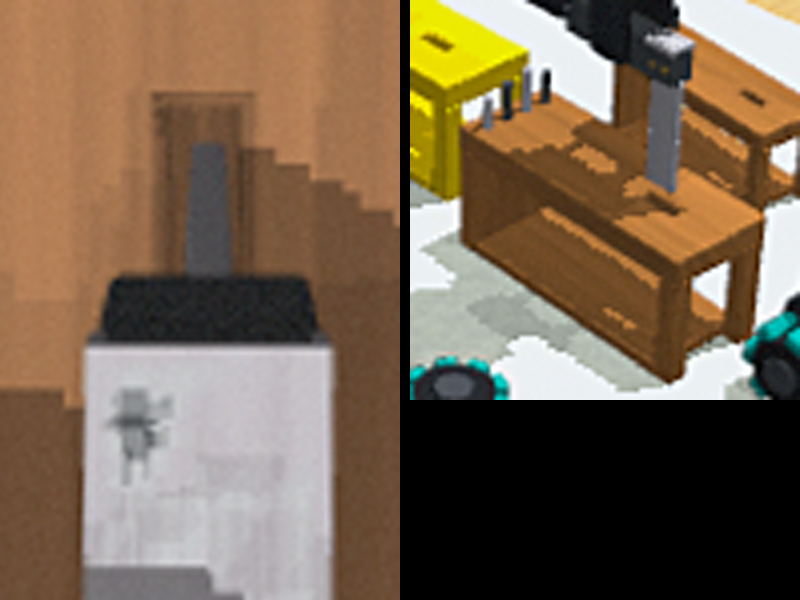

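The rectified view shows the slot centred at column 203 and the blade tip at column 208, so it is 0.6 mm off in y and under 1 mm off in x. That is well inside the clearance, so I'll lower it.

>>> move_arm:
  targets:
    - [[0,0,0.002,0.0003,0.0007,-0.006,0],[0,0,0,0,0,-0.006,0],[0,0,0,0,0,-0.006,0],[0,0,0,0,0,0,0]]

```text
clock: 19.95
tool_pos: [0.5707, 0.1574, 0.1719]
eef_rot: [-0.686, 0.728, -0.001, 0.002]
contact_force: [-0.3, -0.0, -3.7]
opening: 0.178
```

```bash
python3 -c "from h import *; hm()"
```

```text
19.95 tcp [0.5707 0.1574 0.1719] yaw -93.42 z [ 0.0053  0.0013 -1.    ] F [-0.25 -0.   -3.66] M [-0.03  0.08 -0.03] op 0.178
to home mm [ -1.1   0.3 -67. ] dyaw rad 0.0012 wx 0.0000 wy 0.0026
```

Its tip is 6 mm into the slot with no contact force, so I'll continue.

>>> move_arm:
  targets:
    - [[0,0.003,0.001,-0.001,0.0005,-0.012,0],[0,0,0,0,0,-0.014,0],[0,0,0,0,0,-0.012,0],[0,0,0,0,0,-0.005,0]]

```text
clock: 20.35
tool_pos: [0.5698, 0.1581, 0.126]
eef_rot: [-0.686, 0.727, -0.0, 0.002]
contact_force: [0.0, -0.5, -3.3]
opening: 0.177
```

```bash
python3 -c "from h import *; hm()"
```

```text
20.35 tcp [0.5698 0.1581 0.126 ] yaw -93.35 z [ 0.0029  0.0017 -1.    ] F [ 0.03 -0.46 -3.25] M [ 0.01  0.06 -0.02] op 0.177
to home mm [ -0.2  -0.4 -21.1] dyaw rad 0.0000 wx -0.0004 wy 0.0002
```

>>> move_arm:
  targets:
    - [[0,0,0,0,0,-0.008,0],[0,0,0,0,0,-0.007,0],[0,0,0,0,0,-0.002,0],[0,0,0,0,0,-0.0005,0]]

```text
clock: 20.75
tool_pos: [0.5695, 0.158, 0.106]
eef_rot: [-0.686, 0.727, -0.0, 0.001]
contact_force: [0.3, 1.1, -3.4]
opening: 0.18
```

```bash
python3 -c "from h import *; hm()"
```

```text
20.75 tcp [0.5695 0.158  0.106 ] yaw -93.35 z [ 0.0016  0.0013 -1.    ] F [ 0.31  1.1  -3.36] M [ 0.08 -0.   -0.03] op 0.18
to home mm [ 0.1 -0.3 -1.1] dyaw rad 0.0000 wx -0.0000 wy -0.0011
```

>>> move_arm:
  targets:
    - [[0,0,0,0,0,-0.001,0],[0,0,0,0,0,-0.0007,0],[0,0,0,0,0,0,0]]

```text
clock: 21.05
tool_pos: [0.57, 0.1582, 0.1053]
eef_rot: [-0.686, 0.727, -0.0, 0.002]
contact_force: [-0.5, -0.2, -2.7]
opening: 0.181
```

```bash
python3 -c "from h import *; hm()"
```

```text
21.05 tcp [0.57   0.1582 0.1053] yaw -93.35 z [ 0.003   0.0018 -1.    ] F [-0.51 -0.21 -2.74] M [-0.01  0.05  0.01] op 0.181
to home mm [-0.4 -0.5 -0.4] dyaw rad 0.0001 wx -0.0005 wy 0.0003
```

Within 0.4 mm of seated. A light press, then release.

>>> move_arm:
  targets:
    - [[0,0,0,-0.0003,-0.0005,-0.0006,0],[0,0,0,0,0,-0.0004,0],[0,0,0,0,0,-0.0002,0.25],[0,0,0,0,0,0,0.4],[0,0,0,0,0,0,0.6]]

```text
clock: 21.55
tool_pos: [0.5714, 0.1581, 0.1056]
eef_rot: [-0.686, 0.728, -0.001, 0.004]
contact_force: [0.1, 0.4, -0.1]
opening: 0.405
```

>>> move_arm:
  targets:
    - [[0,0,0,0,0,0,1],[0,0,0,0,0,0,1],[0,0,0,0,0,0,1],[0,0,0,0,0,0,1],[0,0,0,0,0,0,1]]

```text
clock: 22.05
tool_pos: [0.5719, 0.1582, 0.1059]
eef_rot: [-0.686, 0.728, -0.002, 0.004]
contact_force: [0.6, 0.4, 0.4]
opening: 0.861
```

```bash
python3 -c "from h import *; hm()"
```

```text
22.05 tcp [0.5719 0.1582 0.1059] yaw -93.37 z [ 0.0084  0.0034 -1.    ] F [0.55 0.43 0.4 ] M [0.02 0.06 0.02] op 0.861
to home mm [-2.3 -0.5 -1. ] dyaw rad 0.0003 wx -0.0021 wy 0.0057
```

>>> move_arm:
  targets:
    - [[0,0.005,0,0,0,0.01,1],[0,0,0,0,0,0.025,1],[0,0,0,0,0,0.03,1],[0,0,0,0,0,0.03,1],[0,0,0,0,0,0.01,1]]

```text
clock: 22.55
tool_pos: [0.5703, 0.1576, 0.2148]
eef_rot: [-0.686, 0.728, 0.001, 0.0]
contact_force: [0.8, -0.1, 0.4]
opening: 1.002
```

>>> move_arm:
  targets:
    - [[0,0,0,0,0,0,1],[0,0,0,0,0,0,1],[0,0,0,0,0,0,1]]

```text
clock: 22.85
tool_pos: [0.5703, 0.1575, 0.2152]
eef_rot: [-0.686, 0.728, 0.001, 0.001]
contact_force: [0.3, 0.5, -0.9]
opening: 1.0
```

```bash
python3 - <<'E'
from h import *
hm()
s=snap('wrist','w5'); y=np.radians(-2.7)
a=np.zeros((600,800,3),np.uint8)
a[:,:390]=rect(s,(.566,.158),y,(100,65),.114,3,None)
t=snap('scene','s5'); a[:200,400:800]=cv2.resize(t['frame'][200:300,300:500],(400,200)); a[210:570,400:800]=cv2.resize(t['frame'][230:350,140:280],(400,360))
cv2.imwrite('pics/w5r.png',a[:,:,::-1])
E
```

```text
22.85 tcp [0.5703 0.1575 0.2152] yaw -93.36 z [-5.0e-04  2.5e-03 -1.0e+00] F [ 0.31  0.48 -0.89] M [0.02 0.02 0.03] op 1.0
to home mm [  -0.7    0.2 -110.3] dyaw rad 0.0002 wx -0.0012 wy -0.0032
```

View pics/w5r.png

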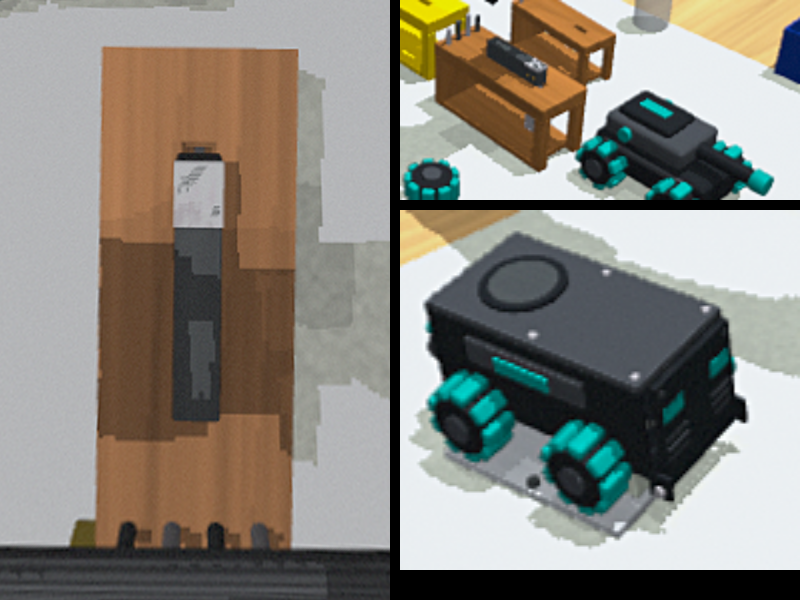

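The wrist view shows the square in its slot: 114 px from the stand's end to the stock, same as before, and centred within about 1 mm. The scene crops show the plate upright and the bench undisturbed. I'll hand in.

```bash
python3 -c "from h import *; print(r.finish_job())"
```

```text
the job is handed in; nothing more can be done
None
```

The tail plate is square to the deck, the square is back in its slot in the stand, and the job is handed in; it gave no verdict. It took about 23 s of the 72 s allowed.

**What I did:** I set the stock flat on the deck and slid it in until the blade stopped on the plate. The inside corner then lay 11.0 mm past the tail edge, which is the figure for a square plate. I held it there for about 2.5 s. I then backed the square off and put it back in its slot.

**During the hold:**
- The wrist read 7.5–9 N along the deck towards the plate, including a little friction on the deck. Taking off the square's weight, that left about 3–7 N on the deck.
- The tool's tilt stayed within about 0.5° of the attitude it was gripped in.
- The only reading above that was about 10 N on the deck when the stock was first set down.

**Last checks:**
- **Plate:** after backing off, its outer top edge lay 10.75 mm beyond the deck's tail edge, against 11 when square. That is about 0.2° off.
- **Square:** along the stand it is where it was at the start. Across the stand it sits within about 1 mm of centre. It was released and the arm stood about 100 mm clear.
- **Bench:** I saw nothing shifted in the views I checked, but did not measure the bystanders or re-check the whole bench.

I had only wrist readings for the forces, so the contact forces on the plate and deck themselves are inferred. No check failed. The sideways position of the stock in the slot differed by about 1 mm between the first and last views, well inside the 5 mm allowed.

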